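Lock the scanning turntable's adapter disc with a pin spanner

TASK

Take the two-pronged pin spanner from its rest, seat both of its prongs fully in an opposite pair of holes in the lock ring at the middle of the scanning turntable, and only then tighten the ring clockwise (seen from above) until it comes up against its stop, easing off as soon as it does. Feel for the holes gently, never pressing the spanner on the ring with more than about 40 N, and turn the ring only with the spanner. Then put the spanner back upright in its rest as it was, let it go. Leave the scan sample on the turntable, the calibration target and the mouse where they are.

Things in the scene. Friction and masses are not known exactly. Their poses are not given: they have to be found in the camera images.
- spanner_grip (a point): Centre of the pin spanner's grip: a straight-sided black rubber block 52 (x) x 20 (y) x 38 mm (z, up), at the top of the tool. Take it from above across the 20 mm width (fingers closing along y). Below this point: underside of the head bar at 39 mm, prong tips at 46 mm. The tool is the same turned by half a turn.
- pin_spanner: The whole spanner, 0.2 kg, T-shaped: grip, a 16 mm steel neck 8 mm high, a steel head bar 74 (x) x 22 (y) x 10 mm, and two steel prongs, 6 mm diameter, 7 mm long with bevelled ends, standing down from the head at x = +25 and -25 mm. Origin: midway between the prong tips; axes as the grip's.
- prong_a (a point): Centre of the lower end of the prong at x = +25 mm of the spanner.
- prong_b (a point): Centre of the lower end of the prong at x = -25 mm of the spanner.
- spanner_rest: The spanner's rest: grey plastic block fixed to the desk, 110 (x) x 50 (y) x 20 mm high, a slot in its top 64 mm long (along x), 12 wide, 14 deep. Prongs hang in the slot, head bar lies on the top along x. Origin: centre of the underside. At home the spanner is within 4 mm (x) and 3 mm (y) of the middle, prong tips 13 mm and grip centre 59 mm above the desk.
- turntable: The scanning turntable, fixed to the desk; origin on its upright axis at desk height. On its base a black platter, 260 mm diameter, top at 45 mm, with a 110 mm aluminium adapter disc, 6 mm thick, on which the lock ring lies. The platter is braked and stands at any angle: these axes do not tell where the ring's holes are.
- ring_center (a point): Centre of the lock ring's top face, on the turntable's axis, 63 mm above the desk. Flat steel ring, 68 mm outer, 31 mm inner diameter, 12 mm high. In the top: six blind holes, 8 mm diameter, 9 mm deep, every 60 degrees on a 25 mm radius; any opposite pair takes the prongs. Fully seated, the head bar lies flat on this face. This point's axes do not tell the holes' angle.
- lock_ring (a joint): How far the lock ring is tightened relative to the platter, rad: grows clockwise seen from above, starts between 0 and 0.2, stop at 0.8. Takes about 0.15 N m to turn, stays where left, does not turn from light rubbing. Forcing it at the stop loads the prongs (40 N together at 1 N m). The platter's angle is unknown, so this does not tell where the holes are: look or feel.
- scan_block_center (a point): Middle of a small stepped white scan sample, 34 x 22 x 26 mm, standing loose on the platter near its rim, 80 to 105 mm from the axis; to be left there.
- target_center (a point): Middle of the calibration target: a white 82 mm square dotted plate standing upright on a black foot, 99 mm high in all; a bystander.
- mouse_center (a point): Middle of the black computer mouse, 95 x 52 x 31 mm; a bystander.

How it is judged:
On the way, in this order (a step that is already met when the one before it is completed fails the run):
1. both prongs are at least 5 mm deep in the lock ring's holes while the ring is still loose (below 0.45 rad) (z of each of prong_a, prong_b in the frame of ring_center below -0.005 m and horizontal distance between prong_a and ring_center between 0.021 and 0.029 m and horizontal distance between prong_b and ring_center between 0.021 and 0.029 m and value of joint lock_ring below 0.45 rad), for 0.2 s.
2. with both prongs still in the holes, the ring is turned up to its stop (above 0.75 rad) (z of each of prong_a, prong_b in the frame of ring_center below -0.005 m and horizontal distance between prong_a and ring_center between 0.021 and 0.029 m and horizontal distance between prong_b and ring_center between 0.021 and 0.029 m and value of joint lock_ring above 0.75 rad), for 0.1 s.
At the end, for the whole second after the job is handed in: The lock ring stands at its stop (above 0.75 rad of 0.8) and the released spanner rests upright in its rest, prongs down in the slot and head on the top face: within 8 mm along the slot, 6 mm across it, 2.5 mm in height, 0.08 rad of upright (value of joint lock_ring above 0.75 rad and x of pin_spanner in the frame of spanner_rest between -0.008 and 0.008 m and y of pin_spanner in the frame of spanner_rest between -0.006 and 0.006 m and z of pin_spanner in the frame of spanner_rest between 0.01 and 0.0155 m and angle between pin_spanner's own z axis and vertical below 0.08 rad and angle between the x axis of pin_spanner and the x axis of spanner_rest, either way round below 0.25 rad and linear speed of pin_spanner below 0.02 m/s and contact force between the fingers and pin_spanner below 0.1 N); the robot touches nothing.
It fails at once if the spanner bears on the lock ring with more than 40 N before both prongs are in (5 mm deep), or with more than 60 N at any time (contact force between pin_spanner and lock_ring above 60 N or (contact force between pin_spanner and lock_ring above 40 N and not (z of each of prong_a, prong_b in the frame of ring_center below -0.005 m))).
It fails at once if the robot itself (arm or fingers) pushes the lock ring with more than 1 N (contact force between any of the arm, the fingers and lock_ring above 1 N).
It fails at once if the ring is being turned on past 0.45 rad without both prongs 3 mm or more below its face (value of joint lock_ring above 0.45 rad and velocity of joint lock_ring above 0.1 rad/s and not (z of each of prong_a, prong_b in the frame of ring_center below -0.003 m)).
It fails at once if the scan sample, the calibration target or the mouse is moved by more than 20 mm (distance of any of scan_block_center, target_center, mouse_center from where it was at the start of the episode above 0.02 m).
It also fails if it takes over 64 s, if anything falls off the work surface, if the arm or the gripper's body presses on something with over 40 N, if the wrist force passes 120 N, or if a joint passes its speed limit or range.

ROBOT

A 6-joint arm with a two-finger parallel gripper is mounted at the origin on the work surface. World frame = base frame: x ahead of the robot, y to its left, z up, the work surface at z = 0. Lengths are in m, angles in rad, forces in N, time in s.
With the tool pointing down it reaches from about 0.35 to 0.975 m from the base axis. Payload 4.9 kg.
Tool frame: the origin (TCP) lies at the very end of the fingers, on their centre line; the grasp point (between the pads) lies 19 mm behind it; x points along the fingers, z is the direction in which the jaws open and shut, and the axes are right-handed (so a half turn about x gives the same grasp; the last joint's range is limited). The gripper opens to 85 mm and grips with 20 to 120 N. Pads are 22 mm wide; open, the fingers measure 114 mm over their backs; the gripper's body (76 mm by 85 mm) begins 54 mm behind the grasp point. The pads swing forward as they close: fully open they stand 13 mm farther back than shut.
Start: joints at [-1.447, 0.053, 1.613, -0, 1.476, -0.119], TCP at [0.15, -0.607, 0.231] pointing down, gripper open.
Joint ranges: [-3.01, 3.01], [-1.01, 2.22], [0.06, 2.58], [-1.02, 4.17], [0.09, 2.62], [-3.14, 3.14]. Speed limits (rad/s): [2.57, 2.57, 3.14, 3.14, 3.14, 3.14].

INTERFACE

Orientations are given as a unit quaternion [w, x, y, z].
In Python, from plant import manip, viewer gives the robot as it stands.
- The arm moves only by the shell command python3 -m inch 'ROWS'. ROWS is JSON, a list of rows, each an object with "fingers": the opening, from -1 (shut) to 1 (fully open), so that 0 is half open; "delta_pos": the shift along the tool's x, y, z in cm, a list of three; "twist": the turn, a rotation vector about the tool's x, y, z in degrees, a list of three. A call has 1 to 5 rows; each row shifts and turns the commanded pose from where the row before left it, along the tool's axes as they then stand; what a row does not reach is not made up. A row lasts 1/8 s, in which the tool goes at most 62.5 mm and 10.7 degrees, less where a joint would pass 70% of its speed; a pose out of reach is approached as far as the arm can. A call is refused whole if a number of a shift passes 6.25 or a number of a turn 10.7, either way. A call with a gripper value outside its range is refused whole. The fingers move at their own pace and stop on an object; the grip force is fixed at half the most. Time passes only in rows, so rows that do not move let the fingers close. It gives the time, the measured TCP pose, the force and the opening at its end, in the units of the state.
- manip.state(): the state, without advancing time (a new reading comes with each control period).
- viewer.grab_frame(name): name is "scene" or "side" or "wrist"; returns a dict with "pixels" (420x560x3 uint8, blue, green, red), "range_z" (420x560 float32, m along the optical axis (not along the pixel's ray), 0 where there is no reading), "K" (3x3 intrinsics, pixels), "k1" (the pictures are not rectified: a ray, as slopes to the right and down, at radius r is drawn at 1 + k1 r^2 times it, then the intrinsics apply), "pose" (4x4, takes a point from camera to world coordinates). Camera axes: x right, y down, z forward; pixel columns grow to the right and rows downward; lengths in m; the calibration is good to about 2 mm. A picture is of the moment at which its call begins.
- manip.job_done(): hands the job in, once; it reports no verdict.
The state is a dict: "time": time; "joint_pos": joint angles; "joint_vel": joint speeds; "joint_efforts": joint torques, N m; "tool_pos": TCP position; "tool_rot": TCP orientation; "contact_force": force on the tool from outside, world axes, zero at the start; "ft_torque": the same for the moment, N m; "gripper_width": opening from 0.0 (shut) to 1.0 (fully open).
Only numpy, scipy, OpenCV 4.12 (cv2) and the standard library are available. Lean on these libraries where they do the work, as an engineer would, in place of code of your own. Each camera call takes 0.05 s, during which the arm holds its last target.

## Working session

There is one attempt and no reset: what is moved stays moved. The work goes in short steps, Python scripts to look and compute and a shell command to move; the robot and the scene stay as the last step left them, time stands still between calls to the robot, and variables do not carry over. Pictures are saved under pics/ and viewed, and the job is handed in when it is done.

```bash
mkdir -p pics; ls; cat > h.py <<'E'
import numpy as np, cv2
from plant import manip, viewer
from scipy.spatial.transform import Rotation as R
def grab(n,save=None):
    f=viewer.grab_frame(n)
    if save: cv2.imwrite('pics/'+save,f['pixels'])
    return f
def und(f,uv):
    uv=np.asarray(uv,float).reshape(-1,2);K=f['K']
    d=(uv-[K[0,2],K[1,2]])/[K[0,0],K[1,1]]
    s=d.copy()
    for _ in range(20): s=d/(1+f['k1']*(s**2).sum(1,keepdims=True))
    return s
def at_z(f,uv,z):
    s=und(f,uv);P=np.asarray(f['pose']);d=np.c_[s,np.ones(len(s))]@P[:3,:3].T
    return P[:3,3]+d*((z-P[2,3])/d[:,2])[:,None]
def cloud(f):
    h,w=f['range_z'].shape;v,u=np.mgrid[:h,:w]
    s=und(f,np.c_[u.ravel(),v.ravel()]);z=f['range_z'].ravel()
    P=np.asarray(f['pose']);p=np.c_[s,np.ones(len(s))]*z[:,None]
    p=p@P[:3,:3].T+P[:3,3];p[z==0]=np.nan
    return p.reshape(h,w,3)
def proj(f,X):
    P=np.asarray(f['pose']);c=(np.asarray(X).reshape(-1,3)-P[:3,3])@P[:3,:3]
    s=c[:,:2]/c[:,2:];s=s*(1+f['k1']*(s**2).sum(1,keepdims=True))
    K=f['K'];return s*[K[0,0],K[1,1]]+[K[0,2],K[1,2]]
def st():
    s=manip.state();T=R.from_quat(np.roll(s['tool_rot'],-1)).as_matrix()
    return s,T
E
python3 - <<'E'
from h import *
for n in('scene','side','wrist'):
    f=grab(n,n+'0.png');print(n,np.round(f['pose'],3).tolist(),np.round(f['K'],1).tolist(),f['k1'])
s,T=st();print(s);print(T.round(3))
E
```

```text
pics
scene [[-0.087, 0.815, -0.573, 1.131], [0.996, 0.069, -0.052, -0.074], [-0.003, -0.575, -0.818, 0.887], [0.0, 0.0, 0.0, 1.0]] [[495.2, 0.0, 277.0], [0.0, 495.2, 215.8], [0.0, 0.0, 1.0]] -0.10632387712893727
side [[-0.952, -0.177, 0.251, 0.312], [-0.306, 0.602, -0.738, 0.629], [-0.021, -0.779, -0.627, 0.698], [0.0, 0.0, 0.0, 1.0]] [[448.0, 0.0, 281.2], [0.0, 448.0, 205.7], [0.0, 0.0, 1.0]] -0.09866949708079675
wrist [[0.24, -0.931, -0.276, 0.22], [-0.971, -0.231, -0.067, -0.59], [-0.002, 0.284, -0.959, 0.373], [0.0, 0.0, 0.0, 1.0]] [[303.8, 0.0, 282.0], [0.0, 303.8, 203.4], [0.0, 0.0, 1.0]] 0.021517879240647058
{'time': 0.15, 'joint_pos': array([-1.44702166e+00,  5.32013951e-02,  1.61393045e+00,  3.25820634e-05,
        1.47600120e+00, -1.19002646e-01]), 'joint_vel': array([-0.00141256, -0.00324016, -0.00496549,  0.00110224,  0.00072896,
       -0.00112183]), 'joint_efforts': array([ 6.19238035e-04, -3.94243169e+01, -3.70721304e+01, -1.16618849e-04,
        4.66629892e-03, -2.76647691e-07]), 'tool_pos': array([ 0.15019953, -0.60620506,  0.23037657]), 'tool_rot': array([ 0.55648733,  0.43616838,  0.55724318, -0.43538377]), 'contact_force': array([-0.07043745,  0.27885089, -0.27565354]), 'ft_torque': array([0.02743428, 0.01076646, 0.02163371]), 'gripper_width': 1.0027411344830461}
[[-0.     0.971  0.24 ]
 [ 0.002  0.24  -0.971]
 [-1.     0.    -0.002]]
```

View pics/scene0.png

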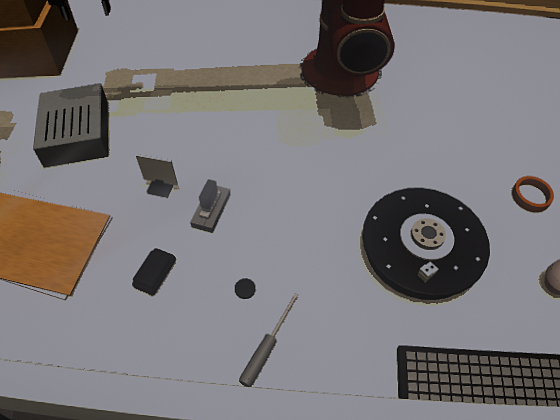

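View pics/side0.png

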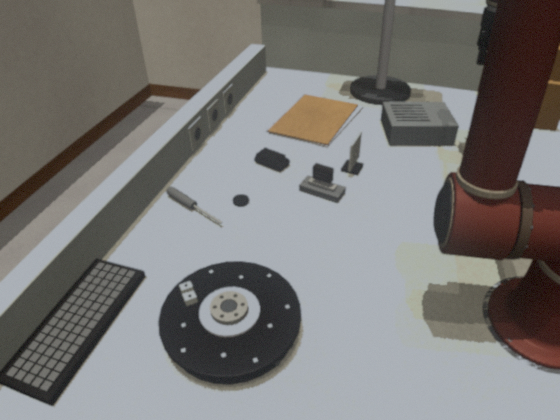

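View pics/wrist0.png

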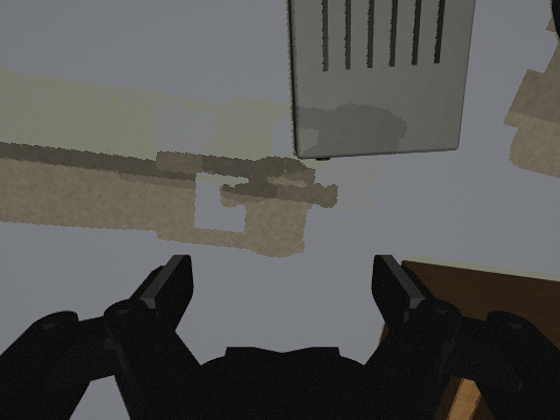

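The scene view shows the spanner in its rest at about (210,205), the ring at (430,233), the sample at (428,270), the target at (158,172) and the mouse at (155,270). Next I'll measure these.

```bash
python3 - <<'E'
from h import *
for n,boxes in (('scene',{'rest':(180,240,170,240),'ring':(400,455,210,260)}),('side',{'rest':(295,350,158,205),'ring':(195,265,280,335)})):
    f=grab(n);c=cloud(f)
    for k,(a,b,t,d) in boxes.items():
        p=c[t:d,a:b].reshape(-1,3);p=p[~np.isnan(p[:,0])]
        for lo,hi in ((.01,.025),(.025,.034),(.07,.09)) if k=='rest' else ((.047,.055),(.059,.067)):
            q=p[(p[:,2]>lo)&(p[:,2]<hi)]
            if len(q)>8:
                r=cv2.minAreaRect((q[:,:2]*1000).astype(np.float32));print(n,k,lo,hi,len(q),np.round(r[0],1),np.round(r[1],1),round(r[2],1),'med z',np.median(q[:,2]).round(4))
    u=f['pixels']
    for k,(a,b,t,d) in boxes.items():
        cv2.imwrite(f'pics/{n}_{k}.png',cv2.resize(u[t-10:d+10,a-10:b+10],None,fx=7,fy=7,interpolation=cv2.INTER_CUBIC)[:600,:800])
E
```

```text
scene rest 0.01 0.025 617 [ 508.6 -275.5] [ 51.7 113. ] 78.0 med z 0.0211
scene rest 0.025 0.034 173 [ 506.5 -270.4] [32.5 96.7] 78.6 med z 0.0309
scene rest 0.07 0.09 227 [ 508.7 -275.5] [21.2 53.4] 77.3 med z 0.0786
scene ring 0.047 0.055 1412 [561.9 182.9] [115.1 136. ] 87.1 med z 0.0519
scene ring 0.059 0.067 735 [568.9 178.8] [67.6 70. ] 66.5 med z 0.0642
side rest 0.01 0.025 488 [ 493.5 -339. ] [181.9 112.4] 76.4 med z 0.0192
side rest 0.025 0.034 156 [ 501.  -317.3] [110.9  75.3] 80.4 med z 0.0295
side rest 0.07 0.09 137 [ 508.  -277.1] [24.6 52. ] 75.4 med z 0.0767
side ring 0.047 0.055 1394 [567.5 175.4] [123.4 114.6] 37.6 med z 0.0507
side ring 0.059 0.067 892 [579.8 172.4] [68.  93.2] 57.4 med z 0.0623
```

```bash
cat >> h.py <<'E'
def togo(p,ang=None):
    """tool-axis cm shift and deg turn about tool x, to world TCP p and tool z azimuth ang (mod 180)"""
    s,T=st();d=np.asarray(p)-s['tool_pos'];out=(T.T@d*100).round(2)
    a=np.degrees(np.arctan2(T[1,2],T[0,2]));t=None
    if ang is not None:
        t=(a-ang+90)%180-90  # +tool x turn lowers azimuth
    print('shift cm',out,'az',a.round(2),'turn x deg',t,'tilt',np.degrees(np.arccos(-T[2,0])).round(2),'q6',s['joint_pos'][5].round(3),'t',round(s['time'],2),'tcp',s['tool_pos'].round(4),'F',s['contact_force'].round(2),'w',round(s['gripper_width'],3))
E
python3 - <<'E'
from h import *
f=grab('scene');c=cloud(f)
print(c.shape)
for n,(a,b,t,d) in {'target':(130,180,150,200),'mouse':(130,180,245,297),'box':(30,110,80,166),'block':(415,445,258,282)}.items():
    p=c[t:d,a:b].reshape(-1,3);p=p[~np.isnan(p[:,0])];q=p[p[:,2]>(.06 if n=='block' else .02)]
    print(n,q.min(0).round(3),q.max(0).round(3),np.median(q,0).round(3))
togo([.508,-.276,.23],78)
E
```

```text
(420, 560, 3)
target [ 0.441 -0.442  0.02 ] [ 0.462 -0.36   0.104] [ 0.453 -0.4    0.063]
mouse [ 0.626 -0.4    0.02 ] [ 0.725 -0.331  0.037] [ 0.682 -0.363  0.031]
box [ 0.183 -0.76   0.02 ] [ 0.42  -0.553  0.077] [ 0.331 -0.645  0.07 ]
block [0.638 0.153 0.06 ] [0.674 0.19  0.076] [0.66  0.168 0.069]
shift cm [  0.11  42.67 -23.48] az -76.09 turn x deg 25.90748820442161 tilt 0.04 q6 -0.119 t 0.3 tcp [ 0.1502 -0.6064  0.2309] F [-0.2   0.4   1.17] w 0.998
```

```bash
python3 -m inch '[{"fingers":0.3,"delta_pos":[0,4.27,-2.35],"twist":[0,0,0]},{"fingers":0.3,"delta_pos":[0,4.27,-2.35],"twist":[0,0,0]},{"fingers":0.3,"delta_pos":[0,4.27,-2.35],"twist":[0,0,0]},{"fingers":0.3,"delta_pos":[0,4.27,-2.35],"twist":[0,0,0]},{"fingers":0.3,"delta_pos":[0,4.27,-2.35],"twist":[0,0,0]}]'
python3 -m inch '[{"fingers":0.3,"delta_pos":[0,4.27,-2.35],"twist":[0,0,0]},{"fingers":0.3,"delta_pos":[0,4.27,-2.35],"twist":[0,0,0]},{"fingers":0.3,"delta_pos":[0,4.27,-2.35],"twist":[0,0,0]},{"fingers":0.3,"delta_pos":[0,4.27,-2.35],"twist":[0,0,0]},{"fingers":0.3,"delta_pos":[0,4.27,-2.35],"twist":[0,0,0]}]'
python3 -m inch '[{"fingers":0.3,"delta_pos":[0,0,0],"twist":[8.6,0,0]},{"fingers":0.3,"delta_pos":[0,0,0],"twist":[8.6,0,0]},{"fingers":0.3,"delta_pos":[0,0,0],"twist":[8.6,0,0]},{"fingers":0.3,"delta_pos":[0,0,0],"twist":[0,0,0]},{"fingers":0.3,"delta_pos":[0,0,0],"twist":[0,0,0]}]'
python3 - <<'E'
from h import *
togo([.508,-.276,.23],78)
f=grab('wrist','w1.png');c=cloud(f)
for lo,hi in ((.01,.025),(.025,.034),(.07,.09)):
    p=c.reshape(-1,3);q=p[(p[:,2]>lo)&(p[:,2]<hi)&(np.hypot(p[:,0]-.508,p[:,1]+.276)<.07)]
    r=cv2.minAreaRect((q[:,:2]*1000).astype(np.float32));print(lo,hi,len(q),np.round(r[0],1),np.round(r[1],1),round(r[2],1),np.median(q[:,2]).round(4))
E
```

```text
time: 0.92
tool_pos: [0.3302, -0.4401, 0.2313]
tool_rot: [0.557, 0.436, 0.557, -0.436]
contact_force: [0.7, -0.9, 0.2]
gripper_width: 0.652
time: 1.55
tool_pos: [0.5093, -0.2746, 0.2314]
tool_rot: [0.557, 0.436, 0.557, -0.436]
contact_force: [0.6, -0.3, 0.2]
gripper_width: 0.652
time: 2.17
tool_pos: [0.5082, -0.2759, 0.2313]
tool_rot: [0.446, 0.549, 0.446, -0.549]
contact_force: [0.6, -1.8, 0.6]
gripper_width: 0.651
shift cm [ 0.13 -0.02  0.01] az -101.77 turn x deg 0.22562944655715 tilt 0.0 q6 1.15 t 2.17 tcp [ 0.5082 -0.2759  0.2313] F [ 0.55 -1.76  0.63] w 0.651
0.01 0.025 2619 [ 508.  -278.5] [ 51.2 109.8] 77.8 0.0204
0.025 0.034 253 [ 535.4 -284.6] [22.8 18.8] 78.6 0.0303
0.07 0.09 1019 [ 508.8 -278.5] [20.8 51.2] 76.4 0.0782
```

View pics/w1.png

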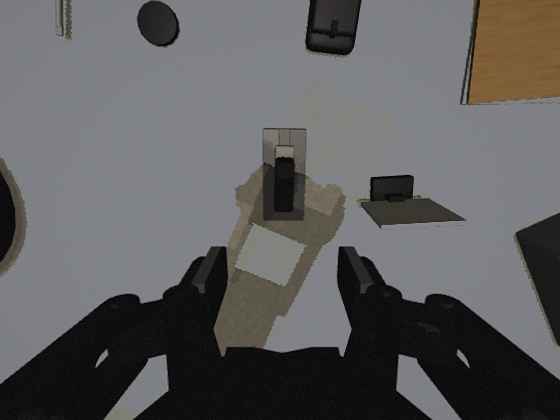

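The wrist view confirms the spanner at (285,185), centred between the fingers, with the target well clear at (410,205). Descending to grasp.

```bash
python3 -m inch '[{"fingers":0.0,"delta_pos":[4,0,0.12],"twist":[0.3,0,0]},{"fingers":0.0,"delta_pos":[4,0,0],"twist":[0,0,0]},{"fingers":0.0,"delta_pos":[4,0,0],"twist":[0,0,0]},{"fingers":0.0,"delta_pos":[3.6,0,0],"twist":[0,0,0]},{"fingers":0.0,"delta_pos":[2,0,0],"twist":[0,0,0]}]'
python3 -m inch '[{"fingers":0.0,"delta_pos":[1.2,0,0],"twist":[0,0,0]},{"fingers":0.0,"delta_pos":[0,0,0],"twist":[0,0,0]}]'
python3 - <<'E'
from h import *
togo([.508,-.277,.043],78)
f=grab('side','s1.png');cv2.imwrite('pics/s1c.png',cv2.resize(f['pixels'][80:230,240:440],None,fx=4,fy=4))
f=grab('wrist','w2.png')
E
```

```text
time: 2.85
tool_pos: [0.5069, -0.2764, 0.053]
tool_rot: [-0.443, -0.55, -0.445, 0.55]
contact_force: [-0.4, 0.7, -0.1]
gripper_width: 0.502
time: 3.1
tool_pos: [0.5081, -0.2771, 0.0433]
tool_rot: [-0.444, -0.55, -0.444, 0.55]
contact_force: [-0.1, 0.3, 0.2]
gripper_width: 0.497
shift cm [ 0.03 -0.01 -0.01] az -102.17 turn x deg -0.17425583360244445 tilt 0.02 q6 1.155 t 3.1 tcp [ 0.5081 -0.2771  0.0433] F [-0.09  0.28  0.21] w 0.497
```

View pics/s1c.png

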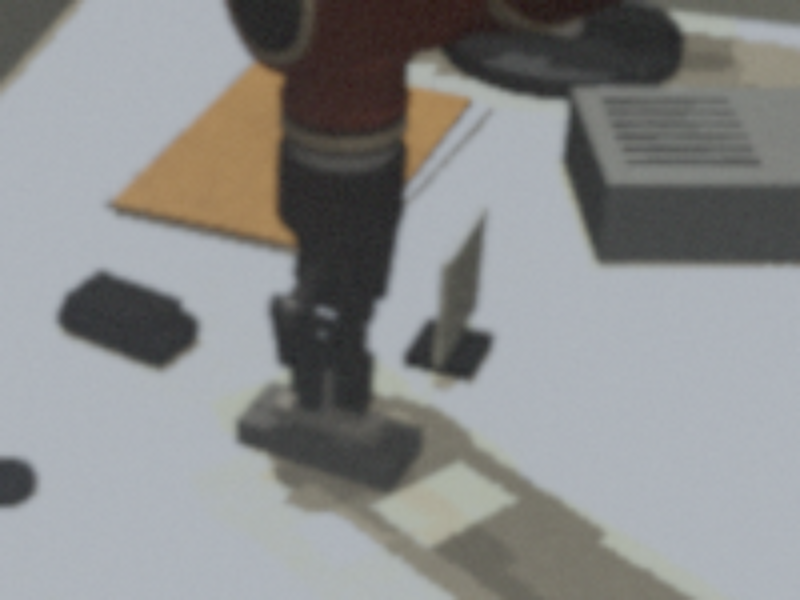

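View pics/w2.png

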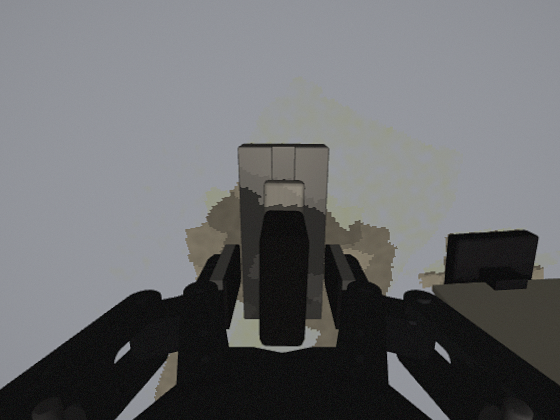

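The jaws straddle the grip, centred at about column 284, and the target is clear. Closing.

```bash
python3 -m inch '[{"fingers":-1,"delta_pos":[0,0,0],"twist":[0,0,0]},{"fingers":-1,"delta_pos":[0,0,0],"twist":[0,0,0]},{"fingers":-1,"delta_pos":[0,0,0],"twist":[0,0,0]},{"fingers":-1,"delta_pos":[0,0,0],"twist":[0,0,0]},{"fingers":-1,"delta_pos":[0,0,0],"twist":[0,0,0]}]'
python3 - <<'E'
from h import *
f=grab('wrist','w3.png');togo([.508,-.277,.043],78)
E
```

```text
time: 3.82
tool_pos: [0.509, -0.2778, 0.0449]
tool_rot: [0.445, 0.55, 0.443, -0.55]
contact_force: [0.0, -0.1, 6.3]
gripper_width: 0.226
shift cm [ 0.19 -0.11 -0.06] az -102.19 turn x deg -0.19117085533542877 tilt 0.15 q6 1.156 t 3.88 tcp [ 0.509  -0.2778  0.0449] F [ 0.33 -0.06  5.35] w 0.224
```

View pics/w3.png

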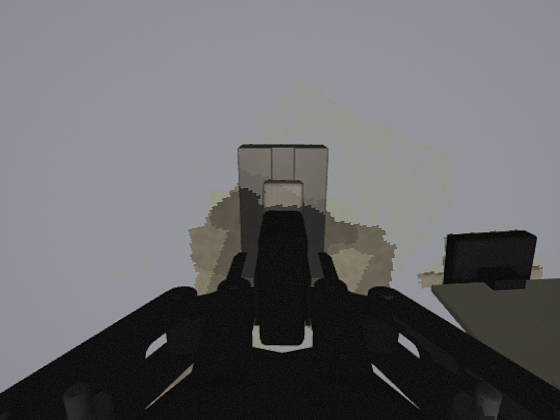

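```bash
python3 -m inch '[{"fingers":-1,"delta_pos":[-1,0,0],"twist":[0,0,0]},{"fingers":-1,"delta_pos":[-2,0,0],"twist":[0,0,0]},{"fingers":-1,"delta_pos":[-4,0,0],"twist":[0,0,0]},{"fingers":-1,"delta_pos":[-4,0,0],"twist":[0,0,0]},{"fingers":-1,"delta_pos":[-4,0,0],"twist":[0,0,0]}]'
python3 - <<'E'
from h import *
togo([.569,.178,.20])
grab('wrist','w4.png')
out=[]
for n,c0 in (('scene',(.569,.179)),('side',(.572,.177))):
    f=grab(n)
    # rectify top-face plane z=.063 to 0.25mm/px
    N=320;g=np.linspace(-.04,.04,N);X,Y=np.meshgrid(c0[0]+g,c0[1]-g)
    uv=proj(f,np.c_[X.ravel(),Y.ravel(),np.full(X.size,.063)]).astype(np.float32).reshape(N,N,2)
    out.append(cv2.remap(f['pixels'],uv[...,0],uv[...,1],cv2.INTER_CUBIC))
im=cv2.resize(np.hstack(out),None,fx=1.25,fy=1.25);cv2.imwrite('pics/ring.png',im)
E
```

```text
time: 4.5
tool_pos: [0.5077, -0.2768, 0.1953]
tool_rot: [0.444, 0.55, 0.444, -0.55]
contact_force: [0.5, 0.1, -2.6]
gripper_width: 0.229
shift cm [ -0.47  -3.6  -45.75] az -102.18 turn x deg None tilt 0.01 q6 1.156 t 4.5 tcp [ 0.5077 -0.2768  0.1953] F [ 0.46  0.15 -2.6 ] w 0.229
```

View pics/ring.png

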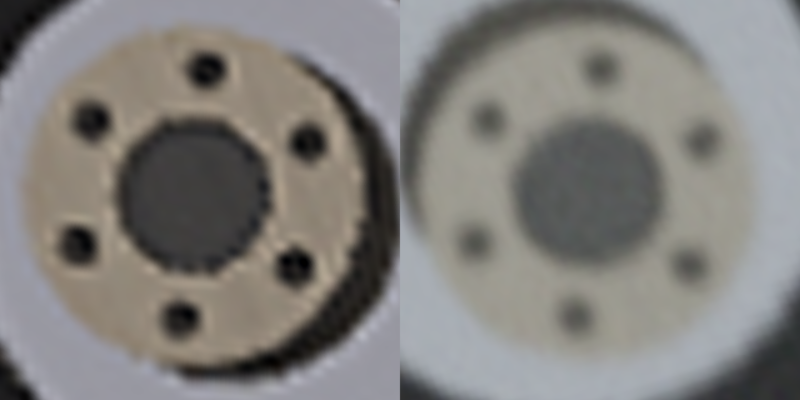

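View pics/w4.png

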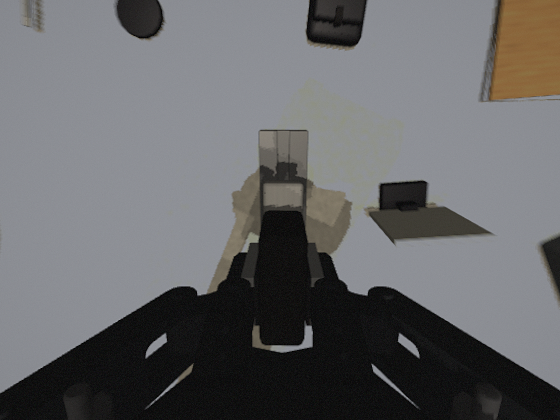

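Both rectified ring views show six clear holes. I'll fit the pattern.

```bash
python3 - <<'E'
from h import *
from scipy.optimize import least_squares
im=cv2.imread('pics/ring.png',0).astype(float)
for k,(c0,seed) in enumerate(((( .569,.179),[(207,69),(92,120),(77,244),(181,319),(295,268),(309,142)]),((.572,.177),[(201,67),(88,119),(74,242),(175,318),(290,266),(303,140)]))):
    H=im[:,400*k:400*k+400];P=[]
    for x,y in seed:
        r=14;w=H[y-r:y+r+1,x-r:x+r+1];m=np.clip(np.median(H[y-26:y+27,x-26:x+27])-25-w,0,None)
        yy,xx=np.mgrid[-r:r+1,-r:r+1];P.append((x+(m*xx).sum()/m.sum(),y+(m*yy).sum()/m.sum()))
    P=np.array(P);W=np.c_[c0[0]+(P[:,0]-199.5)*.0002*1.0,c0[1]-(P[:,1]-199.5)*.0002]
    ctr=W.mean(0);d=W-ctr;print(k,ctr.round(4),'r',(np.hypot(*d.T)*1000).round(1),'ang mod60',(np.degrees(np.arctan2(d[:,1],d[:,0]))%60).round(1))
E
```

```text
0 [0.5679 0.1802] r [24.9 24.9 25.  25.  25.  25. ] ang mod60 [24.  24.3 23.7 24.3 24.2 24.1]
1 [0.5698 0.1784] r [24.9 24.8 24.9 25.  24.9 24.9] ang mod60 [24.4 23.9 24.  24.2 24.2 24.2]
```

Both cameras put the hole pattern at 24.1° mod 60°. Their centres are about 2 mm apart. I'll carry the spanner over the ring and turn it to 24°, which leaves q6 enough room to tighten.

```bash
python3 -m inch '[{"fingers":-1,"delta_pos":[0,-0.2,-2.5],"twist":[0,0,0]},{"fingers":-1,"delta_pos":[0,-0.4,-5],"twist":[0,0,0]},{"fingers":-1,"delta_pos":[0,-0.4,-5],"twist":[0,0,0]},{"fingers":-1,"delta_pos":[0,-0.4,-5],"twist":[0,0,0]},{"fingers":-1,"delta_pos":[0,-0.4,-5],"twist":[0,0,0]}]'
python3 -m inch '[{"fingers":-1,"delta_pos":[0,-0.4,-5],"twist":[0,0,0]},{"fingers":-1,"delta_pos":[0,-0.4,-5],"twist":[0,0,0]},{"fingers":-1,"delta_pos":[0,-0.4,-5],"twist":[0,0,0]},{"fingers":-1,"delta_pos":[0,-0.4,-5],"twist":[0,0,0]},{"fingers":-1,"delta_pos":[0,-0.57,-3.35],"twist":[0,0,0]}]'
python3 -m inch '[{"fingers":-1,"delta_pos":[0,0,0],"twist":[-9.1,0,0]},{"fingers":-1,"delta_pos":[0,0,0],"twist":[-9.1,0,0]},{"fingers":-1,"delta_pos":[0,0,0],"twist":[-9.1,0,0]},{"fingers":-1,"delta_pos":[0,0,0],"twist":[-9,0,0]},{"fingers":-1,"delta_pos":[0,0,0],"twist":[0,0,0]}]'
python3 - <<'E'
from h import *
togo([.5695,.1787,.13],24.1-90)
E
```

```text
time: 5.28
tool_pos: [0.5365, -0.0514, 0.1909]
tool_rot: [-0.443, -0.55, -0.445, 0.551]
contact_force: [0.6, -0.1, -2.6]
gripper_width: 0.223
time: 5.9
tool_pos: [0.5646, 0.1814, 0.1907]
tool_rot: [-0.444, -0.549, -0.445, 0.551]
contact_force: [0.2, -0.5, -3.2]
gripper_width: 0.227
time: 6.52
tool_pos: [0.5647, 0.1793, 0.1911]
tool_rot: [0.592, 0.384, 0.594, -0.386]
contact_force: [0.2, 0.5, -2.4]
gripper_width: 0.224
shift cm [6.1  0.44 0.25] az -65.99 turn x deg -0.09255898998546286 tilt 0.22 q6 1.334 t 6.53 tcp [0.5647 0.1793 0.1911] F [ 0.19  0.46 -2.43] w 0.224
```

```bash
python3 -m inch '[{"fingers":-1,"delta_pos":[2,0.22,0.12],"twist":[-0.1,0,0]},{"fingers":-1,"delta_pos":[3,0.22,0.13],"twist":[0,0,0]},{"fingers":-1,"delta_pos":[2,0,0],"twist":[0,0,0]},{"fingers":-1,"delta_pos":[1.3,0,0],"twist":[0,0,0]},{"fingers":-1,"delta_pos":[0,0,0],"twist":[0,0,0]}]'
python3 - <<'E'
from h import *
togo([.5695,.1787,.10],24.1-90)
f=grab('scene');cv2.imwrite('pics/a1.png',cv2.resize(f['pixels'][180:280,380:490],None,fx=6,fy=6,interpolation=cv2.INTER_CUBIC))
f=grab('side');cv2.imwrite('pics/a2.png',cv2.resize(f['pixels'][250:350,180:290],None,fx=6,fy=6,interpolation=cv2.INTER_CUBIC))
f=grab('wrist','a3.png')
E
```

```text
time: 7.15
tool_pos: [0.5701, 0.1789, 0.1087]
tool_rot: [0.593, 0.383, 0.594, -0.385]
contact_force: [0.0, -0.7, -2.3]
gripper_width: 0.225
shift cm [ 0.87 -0.06 -0.01] az -65.81 turn x deg 0.09377169749694758 tilt 0.16 q6 1.328 t 7.15 tcp [0.5701 0.1789 0.1087] F [ 0.01 -0.7  -2.33] w 0.225
```

View pics/a1.png

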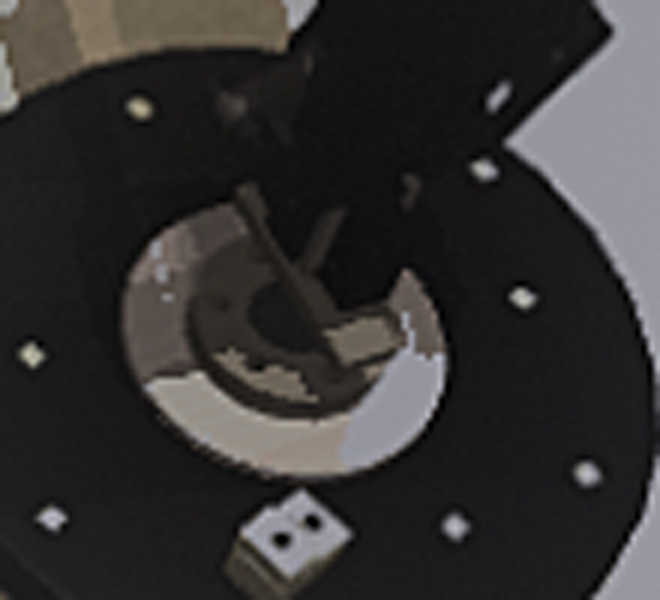

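View pics/a2.png

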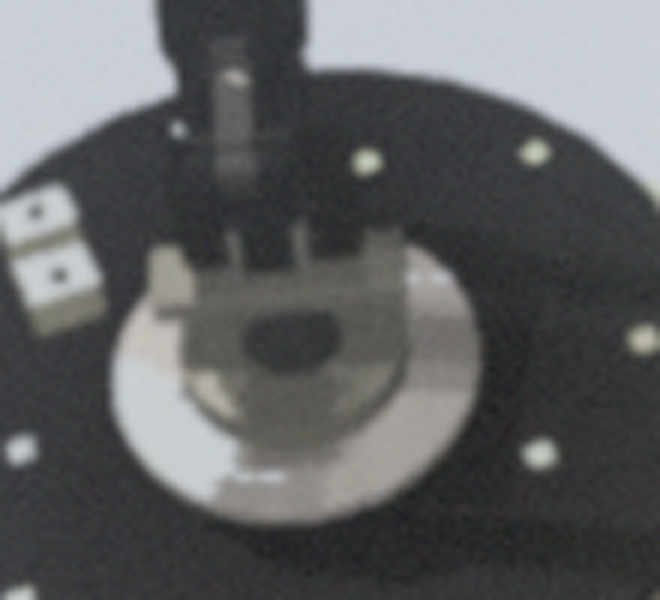

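View pics/a3.png

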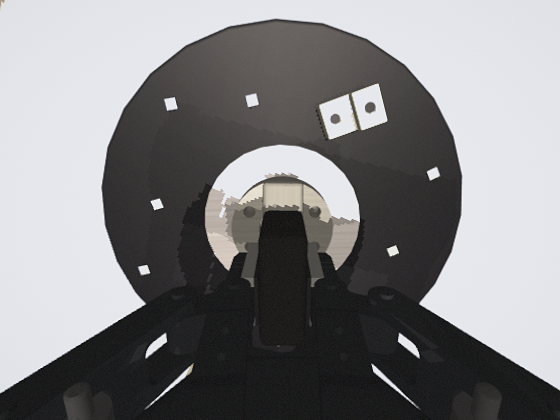

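```bash
python3 - <<'E'
import cv2
a=cv2.imread('pics/a3.png');cv2.imwrite('pics/a3c.png',cv2.resize(a[165:255,220:345],None,fx=6.4,fy=6.4,interpolation=cv2.INTER_CUBIC))
E
```

```text
(no output)
```

View pics/a3c.png

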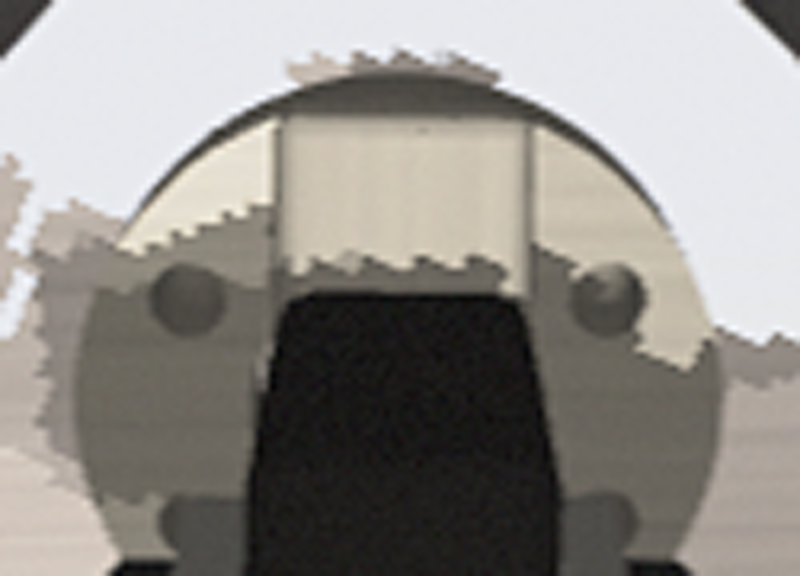

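```bash
python3 - <<'E'
from h import *
f=grab('wrist');s,T=st();p0=s['tool_pos'];print(p0,T[:,1].round(3),T[:,2].round(3))
q=lambda L:np.array(L)/6.4+[220,165]-0.42
def tf(X):return ((X-p0)@T*1000).round(2)[:,1:]
print('holes y,z',tf(at_z(f,q([(190,299),(608,299)]),.063)))
zb=p0[2]-.0319+.017
print('bar end',tf(at_z(f,q([(281,117),(530,117)]),zb)))
print('grip end',tf(at_z(f,q([(290,293),(525,293)]),p0[2]+.0331)))
c=cloud(f)
for u,v in ((283,188),(262,225),(283,220)): print(c[v,u].round(4))
E
```

```text
[0.57198977 0.17922328 0.11178913] [0.912 0.41  0.002] [ 0.41  -0.912  0.001]
holes y,z [[  9.44 -21.19]
 [  9.42  22.1 ]]
bar end [[36.32 -9.32]
 [36.31 11.34]]
grip end [[36.43 -5.98]
 [36.43  7.96]]
[0.6031 0.192  0.0971]
[0.5912 0.1969 0.1297]
[0.5958 0.1889 0.1256]
```

```bash
python3 - <<'E'
from h import *
f=grab('wrist');s,T=st();p0=s['tool_pos'];print(p0,s['time'],s['contact_force'])
P=np.asarray(f['pose']);print(((P[:3,3]-p0)@T).round(4))
q=lambda L:np.array(L)/6.4+[220,165]-0.42
def tf(X):return ((X-p0)@T*1000).round(2)[:,1:]
for zf in (.063,.0635):print('holes y,z',tf(at_z(f,q([(190,299),(608,299)]),zf)).tolist())
print('bar end',tf(at_z(f,q([(281,117),(530,117)]),p0[2]-.0319+.007)))
print('grip end',tf(at_z(f,q([(297,293),(520,293)]),p0[2]-.0049)))
for _ in range(3): f=grab('wrist'); s,_=st();print(s['time'],s['tool_pos'])
E
```

```text
[0.57194399 0.17920333 0.11179032] 7.4 [ 0.80451186 -0.44051629 -1.20811982]
[-0.143   0.0719  0.0005]
holes y,z [[9.52, -21.19], [9.51, 22.15]]
holes y,z [[9.69, -21.13], [9.67, 22.09]]
bar end [[34.16 -9.94]
 [34.16 12.06]]
grip end [[24.28 -7.66]
 [24.27 10.16]]
7.45 [0.57181776 0.17918183 0.11161644]
7.5 [0.57166079 0.17912612 0.11137049]
7.55 [0.5714754  0.17910481 0.1111384 ]
```

The wrist view shows the ±60° holes at crop (190,299) and (608,299), symmetric about the bar. The bar width comes out at 22.0 mm, so the geometry is consistent. The arm is still settling slowly, so I'll let it settle and measure again.

```bash
python3 -m inch '[{"fingers":-1,"delta_pos":[0.2,0,0],"twist":[0,0,0]},{"fingers":-1,"delta_pos":[0,0,0],"twist":[0,0,0]},{"fingers":-1,"delta_pos":[0,0,0],"twist":[0,0,0]},{"fingers":-1,"delta_pos":[0,0,0],"twist":[0,0,0]}]'
python3 - <<'E'
from h import *
f=grab('wrist','b3.png');togo([.5695,.1787,.10],24.1-90);grab('side');togo([.5695,.1787,.10],24.1-90)
a=f['pixels'];cv2.imwrite('pics/b3c.png',cv2.resize(a[165:255,220:345],None,fx=6.4,fy=6.4,interpolation=cv2.INTER_CUBIC))
E
```

```text
time: 8.05
tool_pos: [0.571, 0.179, 0.1083]
tool_rot: [0.594, 0.384, 0.594, -0.384]
contact_force: [0.1, 0.5, -1.9]
gripper_width: 0.227
shift cm [ 0.83 -0.15 -0.03] az -65.79 turn x deg 0.11034551554696748 tilt 0.0 q6 1.328 t 8.1 tcp [0.571  0.179  0.1083] F [-0.41 -0.63 -2.6 ] w 0.225
shift cm [ 0.83 -0.15 -0.04] az -65.79 turn x deg 0.11142824396574724 tilt 0.0 q6 1.328 t 8.15 tcp [0.5711 0.179  0.1083] F [ 0.69 -0.16 -2.94] w 0.227
```

View pics/b3c.png

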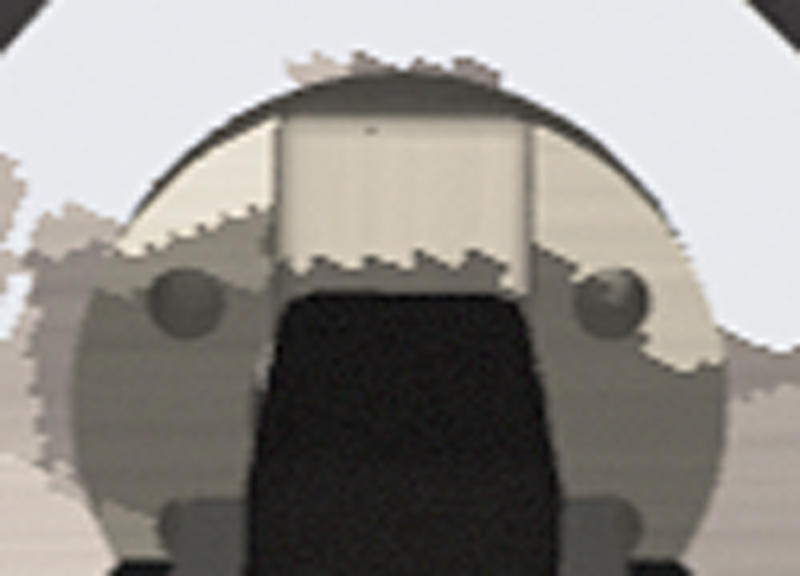

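```bash
python3 - <<'E'
from h import *
f=grab('wrist');s,T=st();p0=s['tool_pos'];print(p0,s['time'])
q=lambda L:np.array(L)/6.4+[220,165]-0.42
def tf(X):return ((X-p0)@T*1000).round(2)[:,1:]
h=tf(at_z(f,q([(188,303),(612,303)]),.063));print('holes',h.tolist(),'ctr',h.mean(0)-[12.5,0])
b=tf(at_z(f,q([(281,117),(530,117)]),p0[2]-.0319+.007));print('bar',b.tolist(),'ctr',b.mean(0)-[37,0])
E
```

```text
[0.57105328 0.17899222 0.10833179] 8.2
holes [[10.18, -21.05], [10.18, 22.13]] ctr [-2.32  0.54]
bar [[34.14, -9.97], [34.13, 12.01]] ctr [-2.865  1.02 ]
```

Correction is y +0.5 mm, z −0.5 mm. Next I'll descend to just above the face and feel down from there.

```bash
python3 -m inch '[{"fingers":-1,"delta_pos":[0.5,0.05,-0.05],"twist":[0,0,0]},{"fingers":-1,"delta_pos":[0.5,0,0],"twist":[0,0,0]},{"fingers":-1,"delta_pos":[0,0,0],"twist":[0,0,0]},{"fingers":-1,"delta_pos":[0,0,0],"twist":[0,0,0]}]'
python3 -m inch '[{"fingers":-1,"delta_pos":[0.1,0,0],"twist":[0,0,0]},{"fingers":-1,"delta_pos":[0.1,0,0],"twist":[0,0,0]},{"fingers":-1,"delta_pos":[0.1,0,0],"twist":[0,0,0]},{"fingers":-1,"delta_pos":[0.1,0,0],"twist":[0,0,0]},{"fingers":-1,"delta_pos":[0,0,0],"twist":[0,0,0]}]'
```

```text
time: 8.7
tool_pos: [0.5712, 0.1796, 0.0982]
tool_rot: [0.594, 0.384, 0.594, -0.384]
contact_force: [-0.7, 0.4, -2.0]
gripper_width: 0.228
time: 9.32
tool_pos: [0.5712, 0.1796, 0.0942]
tool_rot: [0.594, 0.384, 0.594, -0.384]
contact_force: [0.5, -0.3, -2.4]
gripper_width: 0.226
```

```bash
python3 -m inch '[{"fingers":-1,"delta_pos":[0.1,0,0],"twist":[0,0,0]},{"fingers":-1,"delta_pos":[0.1,0,0],"twist":[0,0,0]},{"fingers":-1,"delta_pos":[0,0,0],"twist":[0,0,0]}]'
python3 -m inch '[{"fingers":-1,"delta_pos":[0.1,0,0],"twist":[0,0,0]},{"fingers":-1,"delta_pos":[0.1,0,0],"twist":[0,0,0]},{"fingers":-1,"delta_pos":[0,0,0],"twist":[0,0,0]}]'
```

```text
time: 9.7
tool_pos: [0.5716, 0.1797, 0.0934]
tool_rot: [0.594, 0.384, 0.594, -0.384]
contact_force: [-3.7, -1.4, 5.1]
gripper_width: 0.223
time: 10.07
tool_pos: [0.5719, 0.1798, 0.093]
tool_rot: [0.594, 0.384, 0.594, -0.384]
contact_force: [-7.0, -1.7, 12.6]
gripper_width: 0.226
```

Both prongs meet an edge, and the force pushes along −tool y. I'll ease off slightly and shift 0.7 mm that way.

```bash
python3 -m inch '[{"fingers":-1,"delta_pos":[-0.2,-0.07,0],"twist":[0,0,0]},{"fingers":-1,"delta_pos":[0,0,0],"twist":[0,0,0]}]'
python3 -m inch '[{"fingers":-1,"delta_pos":[0.1,0,0],"twist":[0,0,0]},{"fingers":-1,"delta_pos":[0.1,0,0],"twist":[0,0,0]},{"fingers":-1,"delta_pos":[0,0,0],"twist":[0,0,0]}]'
```

```text
time: 10.32
tool_pos: [0.5707, 0.1793, 0.0922]
tool_rot: [0.594, 0.384, 0.594, -0.384]
contact_force: [-1.0, 0.3, -2.4]
gripper_width: 0.22
time: 10.7
tool_pos: [0.5703, 0.1793, 0.0895]
tool_rot: [0.593, 0.384, 0.594, -0.384]
contact_force: [0.2, 0.8, -2.8]
gripper_width: 0.225
```

It dropped in with no force. Going on until the bar seats.

```bash
python3 -m inch '[{"fingers":-1,"delta_pos":[0.1,0,0],"twist":[0,0,0]},{"fingers":-1,"delta_pos":[0.1,0,0],"twist":[0,0,0]},{"fingers":-1,"delta_pos":[0,0,0],"twist":[0,0,0]}]'
python3 -m inch '[{"fingers":-1,"delta_pos":[0.1,0,0],"twist":[0,0,0]},{"fingers":-1,"delta_pos":[0.1,0,0],"twist":[0,0,0]},{"fingers":-1,"delta_pos":[0,0,0],"twist":[0,0,0]}]'
```

```text
time: 11.08
tool_pos: [0.5704, 0.1793, 0.0881]
tool_rot: [0.594, 0.384, 0.594, -0.384]
contact_force: [-1.0, -0.7, -2.8]
gripper_width: 0.225
time: 11.45
tool_pos: [0.5706, 0.1793, 0.0879]
tool_rot: [0.594, 0.384, 0.594, -0.384]
contact_force: [-6.4, -2.5, 6.6]
gripper_width: 0.228
```

Seated: TCP z is 0.088, as predicted, with about 9 N of press. Now turning clockwise in small steps while watching the moment.

```bash
python3 - <<'E'
from h import *
s,T=st();print(s['ft_torque'].round(3),s['contact_force'].round(1));togo([.57,.179,.088],-65.9)
E
python3 -m inch '[{"fingers":-1,"delta_pos":[-0.05,-0.04,0.01],"twist":[3,0,0]},{"fingers":-1,"delta_pos":[0,0,0.01],"twist":[3,0,0]},{"fingers":-1,"delta_pos":[0,0,0.01],"twist":[3,0,0]},{"fingers":-1,"delta_pos":[0,0,0],"twist":[0,0,0]}]'
python3 - <<'E'
from h import *
s,T=st();print(s['ft_torque'].round(3),s['contact_force'].round(1), (T.T@s['contact_force']).round(1));togo([.57,.179,.088],-65.9)
E
```

```text
[-0.295  1.092  0.037] [-6.4 -2.5  6.6]
shift cm [-0.01 -0.07  0.01] az -65.78 turn x deg 0.1192993626246448 tilt 0.04 q6 1.328 t 11.45 tcp [0.5706 0.1793 0.0879] F [-6.39 -2.47  6.63] w 0.228
time: 11.95
tool_pos: [0.5707, 0.1791, 0.0879]
tool_rot: [0.562, 0.429, 0.562, -0.429]
contact_force: [-4.5, -0.6, 5.2]
gripper_width: 0.223
[-0.134  0.74  -0.005] [-4.5 -0.6  5.2] [-5.2 -4.5 -0.6]
shift cm [-0.01 -0.07 -0.01] az -74.76 turn x deg -8.855242445273035 tilt 0.04 q6 1.484 t 11.95 tcp [0.5707 0.1791 0.0879] F [-4.54 -0.64  5.17] w 0.223
```

```bash
python3 -m inch '[{"fingers":-1,"delta_pos":[0,-0.04,0.01],"twist":[3,0,0]},{"fingers":-1,"delta_pos":[0,0,0.01],"twist":[3,0,0]},{"fingers":-1,"delta_pos":[0,0,0.01],"twist":[3,0,0]}]'
python3 - <<'E'
from h import *
s,T=st();print(s['ft_torque'].round(3),s['contact_force'].round(1), (T.T@s['contact_force']).round(1),s['joint_vel'].round(2),s['joint_efforts'].round(2));togo([.57,.179,.088],-65.9)
f=grab('wrist');a=f['pixels'];cv2.imwrite('pics/c3c.png',cv2.resize(a[165:255,220:345],None,fx=6.4,fy=6.4,interpolation=cv2.INTER_CUBIC))
f=grab('side');cv2.imwrite('pics/c2.png',cv2.resize(f['pixels'][250:350,180:290],None,fx=6,fy=6,interpolation=cv2.INTER_CUBIC))
E
```

```text
time: 12.32
tool_pos: [0.5707, 0.1788, 0.0878]
tool_rot: [0.527, 0.473, 0.526, -0.472]
contact_force: [-3.2, 0.6, 4.2]
gripper_width: 0.229
[0.01  0.497 0.142] [-3.2  0.6  4.2] [-4.2 -3.1 -0.9] [-0.   -0.   -0.   -0.   -0.    0.41] [ -0.6  -36.83 -33.07  -0.05  -0.81  -0.17]
shift cm [-0.02 -0.07 -0.02] az -83.81 turn x deg -17.906513072328792 tilt 0.1 q6 1.642 t 12.32 tcp [0.5707 0.1788 0.0878] F [-3.16  0.57  4.23] w 0.229
```

View pics/c3c.png

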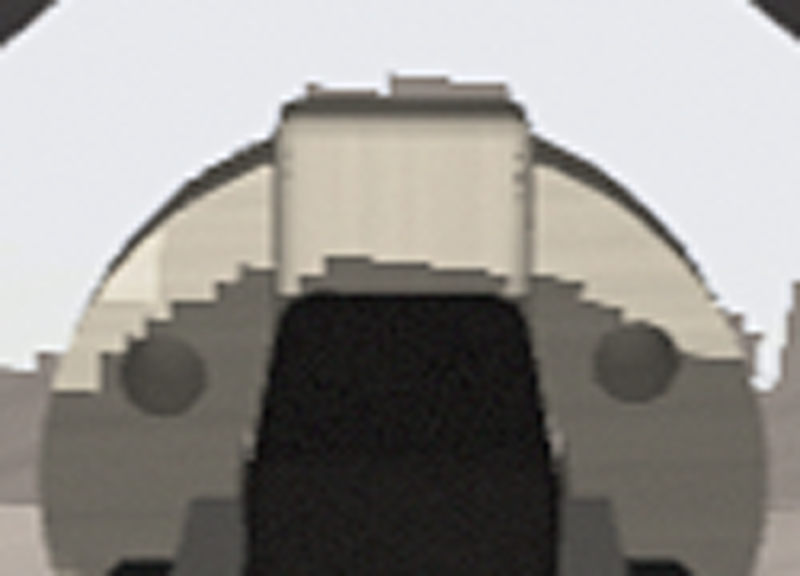

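View pics/c2.png

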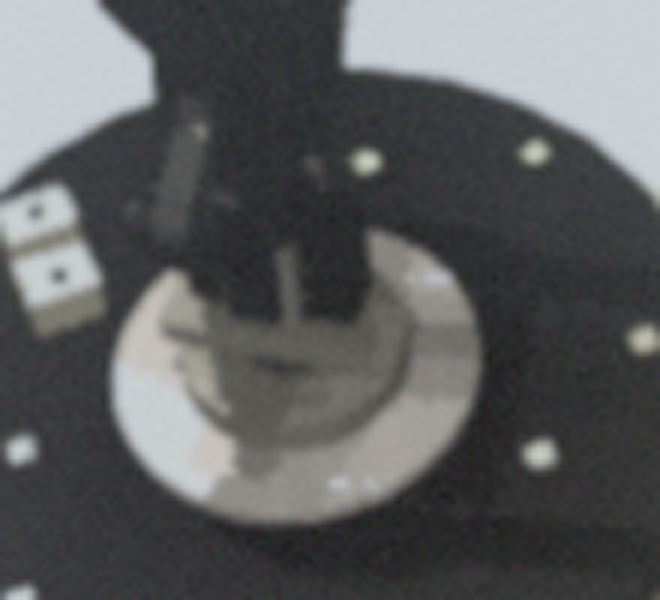

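The spanner is seated and the ring follows, lagging by about 1.6° of hole slack. The moment is 0.14 N m, as expected for free turning. Continuing.

```bash
python3 -m inch '[{"fingers":-1,"delta_pos":[0,-0.04,0.01],"twist":[3,0,0]},{"fingers":-1,"delta_pos":[0,0,0.01],"twist":[3,0,0]},{"fingers":-1,"delta_pos":[0,0,0.01],"twist":[3,0,0]},{"fingers":-1,"delta_pos":[0,0,0.01],"twist":[3,0,0]}]'
cat > t.py <<'E'
from h import *
s,T=st();print('tq',s['ft_torque'].round(3),'Ftool',(T.T@s['contact_force']).round(1));togo([.57,.179,.088],-65.9)
E
python3 t.py
```

```text
time: 12.92
tool_pos: [0.5707, 0.1783, 0.0878]
tool_rot: [0.475, 0.525, 0.474, -0.524]
contact_force: [-2.0, -0.4, 3.7]
gripper_width: 0.226
tq [-0.001  0.285  0.192] Ftool [-3.7 -2.   0.6]
shift cm [-0.02 -0.08 -0.06] az -95.78 turn x deg -29.878339701378522 tilt 0.15 q6 1.85 t 12.93 tcp [0.5707 0.1783 0.0878] F [-2.03 -0.41  3.72] w 0.226
```

```bash
python3 -m inch '[{"fingers":-1,"delta_pos":[0,0,0.01],"twist":[1.5,0,0]},{"fingers":-1,"delta_pos":[0,0,0],"twist":[1.5,0,0]}]';python3 t.py
```

```text
time: 13.18
tool_pos: [0.5707, 0.1783, 0.0878]
tool_rot: [0.461, 0.538, 0.46, -0.536]
contact_force: [-1.8, 1.5, 4.9]
gripper_width: 0.225
tq [0.046 0.155 0.113] Ftool [-4.9 -2.  -1.2]
shift cm [-0.02 -0.08 -0.06] az -98.78 turn x deg -32.88018778514083 tilt 0.15 q6 1.902 t 13.18 tcp [0.5707 0.1783 0.0878] F [-1.84  1.53  4.92] w 0.225
```

```bash
python3 -m inch '[{"fingers":-1,"delta_pos":[0,0,0.01],"twist":[1.5,0,0]},{"fingers":-1,"delta_pos":[0,0,0],"twist":[1.5,0,0]}]';python3 t.py
```

```text
time: 13.42
tool_pos: [0.5707, 0.1782, 0.0878]
tool_rot: [0.446, 0.55, 0.446, -0.548]
contact_force: [-1.2, 0.5, 5.7]
gripper_width: 0.225
tq [0.079 0.187 0.203] Ftool [-5.7 -1.3 -0.2]
shift cm [-0.02 -0.08 -0.06] az -101.78 turn x deg -35.884032384858486 tilt 0.15 q6 1.955 t 13.43 tcp [0.5707 0.1782 0.0878] F [-1.2   0.46  5.71] w 0.225
```

```bash
python3 -m inch '[{"fingers":-1,"delta_pos":[0,0,0.01],"twist":[1.5,0,0]},{"fingers":-1,"delta_pos":[0,0,0],"twist":[1,0,0]}]';python3 t.py
```

```text
time: 13.68
tool_pos: [0.5707, 0.1782, 0.0879]
tool_rot: [0.434, 0.559, 0.434, -0.557]
contact_force: [-0.8, 0.7, 5.6]
gripper_width: 0.222
tq [0.104 0.199 0.209] Ftool [-5.6 -0.9 -0.5]
shift cm [-0.01 -0.09 -0.06] az -104.27 turn x deg -38.371897208611884 tilt 0.16 q6 1.998 t 13.68 tcp [0.5707 0.1782 0.0879] F [-0.8   0.73  5.57] w 0.222
```

```bash
python3 -m inch '[{"fingers":-1,"delta_pos":[0,0,0],"twist":[1,0,0]},{"fingers":-1,"delta_pos":[0,0,0],"twist":[1,0,0]}]';python3 t.py
```

```text
time: 13.92
tool_pos: [0.5707, 0.1781, 0.0878]
tool_rot: [0.425, 0.567, 0.424, -0.565]
contact_force: [-1.2, 0.7, 5.1]
gripper_width: 0.225
tq [0.075 0.227 0.24 ] Ftool [-5.1 -1.3 -0.4]
shift cm [-0.02 -0.09 -0.07] az -106.27 turn x deg -40.368553408391676 tilt 0.15 q6 2.033 t 13.93 tcp [0.5707 0.1781 0.0878] F [-1.21  0.72  5.12] w 0.225
```

```bash
python3 -m inch '[{"fingers":-1,"delta_pos":[0,0,0],"twist":[1,0,0]},{"fingers":-1,"delta_pos":[0,0,0],"twist":[1,0,0]}]';python3 t.py
```

```text
time: 14.18
tool_pos: [0.5707, 0.1781, 0.0878]
tool_rot: [0.415, 0.574, 0.414, -0.572]
contact_force: [-0.8, 1.0, 4.8]
gripper_width: 0.227
tq [0.043 0.224 0.16 ] Ftool [-4.8 -1.1 -0.7]
shift cm [-0.02 -0.09 -0.07] az -108.27 turn x deg -42.36910162478665 tilt 0.15 q6 2.068 t 14.18 tcp [0.5707 0.1781 0.0878] F [-0.84  1.02  4.77] w 0.227
```

```bash
python3 -m inch '[{"fingers":-1,"delta_pos":[0,0,0],"twist":[1,0,0]},{"fingers":-1,"delta_pos":[0,0,0],"twist":[1,0,0]}]';python3 t.py
```

```text
time: 14.42
tool_pos: [0.5706, 0.178, 0.0878]
tool_rot: [0.405, 0.581, 0.404, -0.579]
contact_force: [-1.3, 0.4, 4.8]
gripper_width: 0.224
tq [-0.008  0.215  0.194] Ftool [-4.8 -1.4  0.1]
shift cm [-0.02 -0.09 -0.07] az -110.26 turn x deg -44.36486198836164 tilt 0.15 q6 2.102 t 14.43 tcp [0.5706 0.178  0.0878] F [-1.35  0.37  4.79] w 0.224
```

```bash
python3 -m inch '[{"fingers":-1,"delta_pos":[0,0,0],"twist":[1,0,0]}]';python3 t.py
```

```text
time: 14.55
tool_pos: [0.5706, 0.178, 0.0878]
tool_rot: [0.399, 0.585, 0.399, -0.583]
contact_force: [-2.1, 0.3, 5.7]
gripper_width: 0.222
tq [0.028 0.222 0.185] Ftool [-5.7 -2.   0.5]
shift cm [-0.02 -0.1  -0.07] az -111.27 turn x deg -45.36930588685051 tilt 0.15 q6 2.12 t 14.55 tcp [0.5706 0.178  0.0878] F [-2.06  0.29  5.74] w 0.222
```

```bash
python3 -m inch '[{"fingers":-1,"delta_pos":[0,0,0],"twist":[1,0,0]}]';python3 t.py
```

```text
time: 14.68
tool_pos: [0.5706, 0.178, 0.0878]
tool_rot: [0.394, 0.588, 0.394, -0.586]
contact_force: [-0.4, 1.0, 5.8]
gripper_width: 0.222
tq [0.033 0.256 0.254] Ftool [-5.8 -0.8 -0.8]
shift cm [-0.02 -0.1  -0.07] az -112.26 turn x deg -46.361666228027985 tilt 0.14 q6 2.137 t 14.68 tcp [0.5706 0.178  0.0878] F [-0.45  1.02  5.78] w 0.222
```

```bash
python3 -m inch '[{"fingers":-1,"delta_pos":[0,0,0],"twist":[1,0,0]}]';python3 t.py
```

```text
time: 14.8
tool_pos: [0.5706, 0.178, 0.0878]
tool_rot: [0.39, 0.591, 0.389, -0.59]
contact_force: [-2.6, 0.0, 5.0]
gripper_width: 0.227
tq [0.039 0.24  0.667] Ftool [-5.  -2.4  1. ]
shift cm [-0.02 -0.1  -0.07] az -113.2 turn x deg -47.30340791406631 tilt 0.15 q6 2.154 t 14.8 tcp [0.5706 0.178  0.0878] F [-2.63  0.04  5.  ] w 0.227
```

```bash
python3 -m inch '[{"fingers":-1,"delta_pos":[0,0,0],"twist":[1,0,0]}]';python3 t.py
```

```text
time: 14.92
tool_pos: [0.5707, 0.1779, 0.0879]
tool_rot: [0.385, 0.594, 0.384, -0.593]
contact_force: [1.1, 0.3, 4.2]
gripper_width: 0.224
tq [-0.04   0.127  0.704] Ftool [-4.2  0.9 -0.7]
shift cm [-0.02 -0.11 -0.07] az -114.15 turn x deg -48.24668553233674 tilt 0.17 q6 2.171 t 14.93 tcp [0.5707 0.1779 0.0879] F [1.14 0.27 4.22] w 0.224
```

The moment jumped from 0.2 to 0.7 N m at about 47°, so the ring is at its stop. Easing off.

```bash
python3 -m inch '[{"fingers":-1,"delta_pos":[0,0,0],"twist":[-1.5,0,0]}]';python3 t.py
```

```text
time: 15.05
tool_pos: [0.5707, 0.1779, 0.0878]
tool_rot: [0.392, 0.589, 0.391, -0.588]
contact_force: [-0.2, 0.9, 5.7]
gripper_width: 0.224
tq [-0.003  0.179 -0.037] Ftool [-5.7 -0.5 -0.7]
shift cm [-0.02 -0.11 -0.07] az -112.7 turn x deg -46.796321768295854 tilt 0.16 q6 2.145 t 15.05 tcp [0.5707 0.1779 0.0878] F [-0.16  0.86  5.68] w 0.224
```

```bash
python3 -m inch '[{"fingers":-1,"delta_pos":[0,0,0],"twist":[-1,0,0]}]';python3 t.py
```

```text
time: 15.18
tool_pos: [0.5708, 0.178, 0.0879]
tool_rot: [0.397, 0.586, 0.396, -0.584]
contact_force: [-0.2, -0.5, 5.2]
gripper_width: 0.225
tq [-0.007  0.146 -0.162] Ftool [-5.2  0.   0.5]
shift cm [-0.01 -0.11 -0.07] az -111.75 turn x deg -45.84868463955229 tilt 0.16 q6 2.128 t 15.18 tcp [0.5708 0.178  0.0879] F [-0.18 -0.49  5.25] w 0.225
```

Moment unloaded. The ring can have moved back by no more than about 1°, which is inside the 2.9° margin. I'll go back to neutral and lift straight out.

```bash
python3 -m inch '[{"fingers":-1,"delta_pos":[-0.1,0,0],"twist":[0.8,0,0]},{"fingers":-1,"delta_pos":[-0.2,0,0],"twist":[0,0,0]}]';python3 t.py
f=1; python3 - <<'E'
from h import *
f=grab('wrist');a=f['pixels'];cv2.imwrite('pics/d3c.png',cv2.resize(a[165:255,220:345],None,fx=6.4,fy=6.4,interpolation=cv2.INTER_CUBIC))
E
```

```text
time: 15.42
tool_pos: [0.5697, 0.1781, 0.0888]
tool_rot: [0.392, 0.589, 0.393, -0.588]
contact_force: [4.2, 2.4, -4.4]
gripper_width: 0.23
tq [ 0.527 -0.574  0.11 ] Ftool [ 4.4  2.9 -3.8]
shift cm [ 0.08 -0.01 -0.1 ] az -112.6 turn x deg -46.695911972855924 tilt 0.07 q6 2.143 t 15.43 tcp [0.5697 0.1781 0.0888] F [ 4.18  2.41 -4.37] w 0.23
```

View pics/d3c.png

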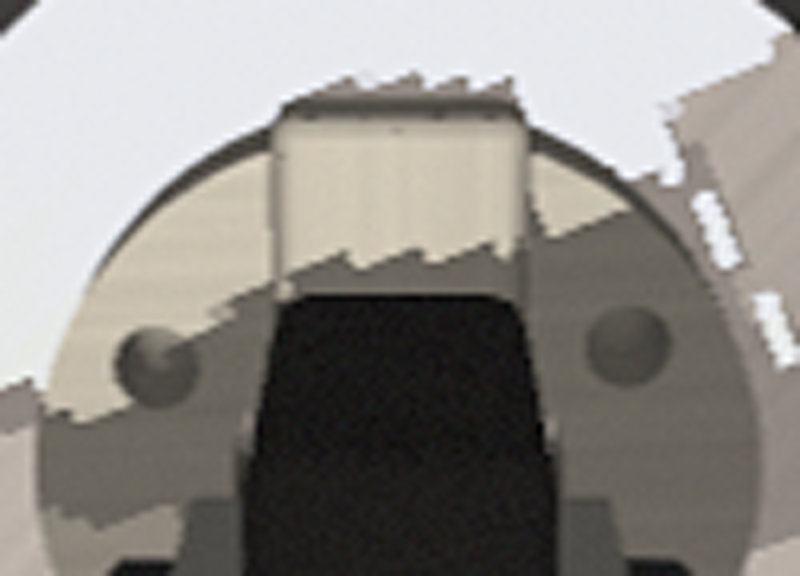

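```bash
python3 -m inch '[{"fingers":-1,"delta_pos":[-0.3,0,0],"twist":[-0.5,0,0]},{"fingers":-1,"delta_pos":[-0.4,0,0],"twist":[0,0,0]},{"fingers":-1,"delta_pos":[-0.6,0,0],"twist":[0,0,0]},{"fingers":-1,"delta_pos":[0,0,0],"twist":[0,0,0]}]';python3 t.py
```

```text
time: 15.98
tool_pos: [0.57, 0.1776, 0.1038]
tool_rot: [0.395, 0.587, 0.395, -0.586]
contact_force: [0.5, -0.3, -2.4]
gripper_width: 0.227
tq [ 0.    -0.011 -0.04 ] Ftool [2.4 0.6 0. ]
shift cm [ 1.58 -0.06 -0.13] az -112.1 turn x deg -46.19907530176691 tilt 0.06 q6 2.134 t 15.97 tcp [0.57   0.1776 0.1038] F [ 0.52 -0.26 -2.38] w 0.227
```

```bash
python3 -m inch '[{"fingers":-1,"delta_pos":[-3,0,0],"twist":[0,0,0]},{"fingers":-1,"delta_pos":[-4,0,0],"twist":[-5,0,0]},{"fingers":-1,"delta_pos":[-2,0,0],"twist":[-5.1,0,0]},{"fingers":-1,"delta_pos":[0,0,0],"twist":[0,0,0]}]'
python3 - <<'E'
from h import *
togo([.5077,-.2768,.195],78)
f=grab('wrist');a=f['pixels'];cv2.imwrite('pics/e3c.png',cv2.resize(a[165:255,220:345],None,fx=6.4,fy=6.4,interpolation=cv2.INTER_CUBIC))
E
```

```text
time: 16.48
tool_pos: [0.5709, 0.1779, 0.1954]
tool_rot: [0.446, 0.551, 0.444, -0.548]
contact_force: [0.0, 0.5, -1.9]
gripper_width: 0.226
shift cm [-2.000e-02  3.320e+00  4.578e+01] az -102.06 turn x deg -0.055351906402648865 tilt 0.26 q6 1.959 t 16.48 tcp [0.5709 0.1779 0.1954] F [ 0.03  0.54 -1.93] w 0.226
```

View pics/e3c.png

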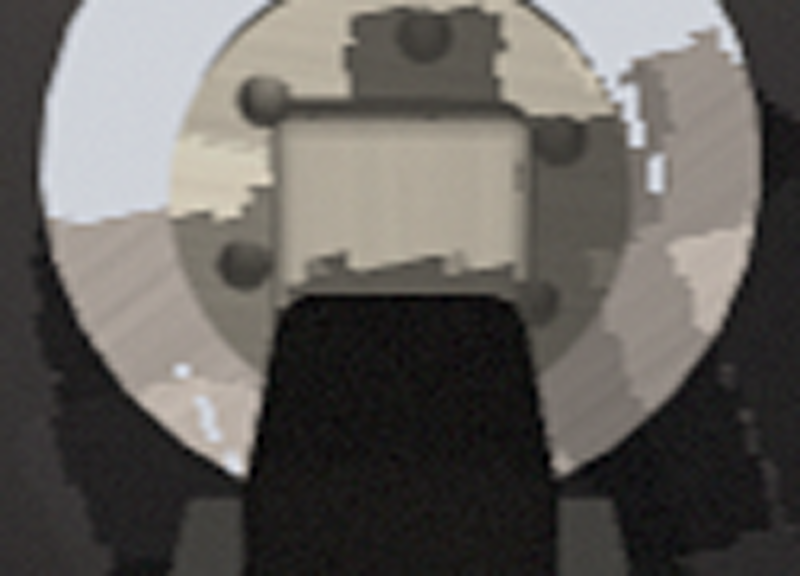

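The spanner sits unchanged in the grip. Carrying it back.

```bash
python3 -m inch '[{"fingers":-1,"delta_pos":[0,0.2,2.5],"twist":[0,0,0]},{"fingers":-1,"delta_pos":[0,0.4,5],"twist":[0,0,0]},{"fingers":-1,"delta_pos":[0,0.4,5],"twist":[0,0,0]},{"fingers":-1,"delta_pos":[0,0.4,5],"twist":[0,0,0]},{"fingers":-1,"delta_pos":[0,0.4,5],"twist":[0,0,0]}]'
python3 -m inch '[{"fingers":-1,"delta_pos":[0,0.4,5],"twist":[0,0,0]},{"fingers":-1,"delta_pos":[0,0.4,5],"twist":[0,0,0]},{"fingers":-1,"delta_pos":[0,0.4,5],"twist":[0,0,0]},{"fingers":-1,"delta_pos":[0,0.32,5],"twist":[0,0,0]},{"fingers":-1,"delta_pos":[0,0,3.3],"twist":[0,0,0]}]'
python3 -m inch '[{"fingers":-1,"delta_pos":[0,0,0],"twist":[0,0,0]},{"fingers":-1,"delta_pos":[0,0,0],"twist":[0,0,0]},{"fingers":-1,"delta_pos":[0,0,0],"twist":[0,0,0]}]'
python3 - <<'E'
from h import *
togo([.5077,-.2768,.065],77.8)
# ring check
from math import pi
f=grab('scene');c0=(.569,.179)
N=320;g=np.linspace(-.04,.04,N);X,Y=np.meshgrid(c0[0]+g,c0[1]-g)
uv=proj(f,np.c_[X.ravel(),Y.ravel(),np.full(X.size,.063)]).astype(np.float32).reshape(N,N,2)
cv2.imwrite('pics/ring2.png',cv2.resize(cv2.remap(f['pixels'],uv[...,0],uv[...,1],cv2.INTER_CUBIC),None,fx=1.25,fy=1.25))
E
```

```text
time: 17.15
tool_pos: [0.5389, -0.0473, 0.1905]
tool_rot: [-0.444, -0.549, -0.446, 0.551]
contact_force: [1.0, -0.8, -2.3]
gripper_width: 0.223
time: 17.77
tool_pos: [0.5054, -0.2786, 0.1903]
tool_rot: [-0.443, -0.55, -0.445, 0.551]
contact_force: [-0.2, 0.3, -2.6]
gripper_width: 0.227
time: 18.15
tool_pos: [0.5069, -0.2759, 0.192]
tool_rot: [-0.445, -0.549, -0.446, 0.549]
contact_force: [0.3, 0.1, -3.0]
gripper_width: 0.22
shift cm [12.7   0.11  0.08] az -101.93 turn x deg 0.2673376063962678 tilt 0.08 q6 1.152 t 18.15 tcp [ 0.5069 -0.2759  0.192 ] F [ 0.34  0.12 -2.97] w 0.22
```

View pics/ring2.png

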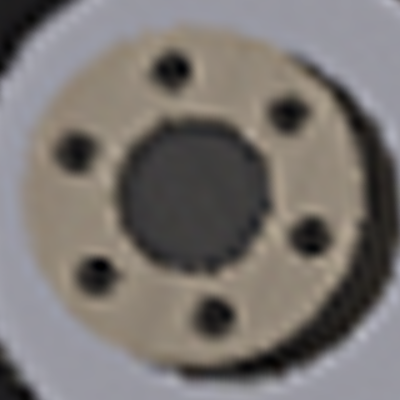

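Ring holes are now at about 40° mod 60°, about 44.6° clockwise from the start (0.78 rad), which agrees with the stop. Lowering into the rest.

```bash
python3 -m inch '[{"fingers":-1,"delta_pos":[3,0.11,0.08],"twist":[0.3,0,0]},{"fingers":-1,"delta_pos":[4,0,0],"twist":[0,0,0]},{"fingers":-1,"delta_pos":[3,0,0],"twist":[0,0,0]},{"fingers":-1,"delta_pos":[1.8,0,0],"twist":[0,0,0]},{"fingers":-1,"delta_pos":[0,0,0],"twist":[0,0,0]}]'
python3 -m inch '[{"fingers":-1,"delta_pos":[0,0,0],"twist":[0,0,0]},{"fingers":-1,"delta_pos":[0,0,0],"twist":[0,0,0]},{"fingers":-1,"delta_pos":[0,0,0],"twist":[0,0,0]}]'
python3 - <<'E'
from h import *
togo([.5077,-.2768,.065],77.8)
f=grab('wrist','g3.png');a=f['pixels'];cv2.imwrite('pics/g3c.png',cv2.resize(a[120:345,210:410],None,fx=2.6,fy=2.6,interpolation=cv2.INTER_CUBIC))
E
```

```text
time: 18.82
tool_pos: [0.5072, -0.2771, 0.0735]
tool_rot: [-0.443, -0.55, -0.445, 0.551]
contact_force: [-0.3, -0.4, -2.8]
gripper_width: 0.226
time: 19.2
tool_pos: [0.5085, -0.2786, 0.076]
tool_rot: [0.444, 0.551, 0.443, -0.55]
contact_force: [-0.6, 0.5, -3.2]
gripper_width: 0.223
shift cm [ 1.1  -0.12 -0.16] az -102.29 turn x deg -0.08916525863003244 tilt 0.12 q6 1.156 t 19.2 tcp [ 0.5085 -0.2786  0.076 ] F [-0.63  0.46 -3.22] w 0.223
```

View pics/g3c.png

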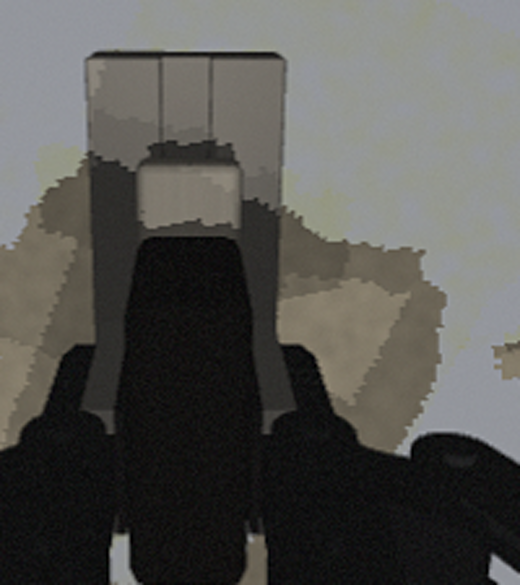

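The slot is at column 281, the bar at 283, and the prongs have ±3 mm of clearance. Lowering with a small correction.

```bash
python3 -m inch '[{"fingers":-1,"delta_pos":[0.8,-0.05,-0.1],"twist":[0,0,0]},{"fingers":-1,"delta_pos":[0.8,0,0],"twist":[0,0,0]},{"fingers":-1,"delta_pos":[0.6,0,0],"twist":[0,0,0]},{"fingers":-1,"delta_pos":[0.3,0,0],"twist":[0,0,0]},{"fingers":-1,"delta_pos":[0,0,0],"twist":[0,0,0]}]'
python3 t.py
```

```text
time: 19.88
tool_pos: [0.5074, -0.2769, 0.0494]
tool_rot: [-0.443, -0.551, -0.444, 0.551]
contact_force: [0.1, -0.3, -1.8]
gripper_width: 0.225
tq [-0.023 -0.058  0.021] Ftool [1.8 0.2 0.3]
shift cm [ -3.85  -3.59 -45.88] az -102.29 turn x deg -36.38978166333388 tilt 0.04 q6 1.157 t 19.88 tcp [ 0.5074 -0.2769  0.0494] F [ 0.1  -0.29 -1.84] w 0.225
```

```bash
python3 -m inch '[{"fingers":-1,"delta_pos":[0.3,0,0],"twist":[0,0,0]},{"fingers":-1,"delta_pos":[0.2,0,0],"twist":[0,0,0]},{"fingers":-1,"delta_pos":[0,0,0],"twist":[0,0,0]},{"fingers":-1,"delta_pos":[0,0,0],"twist":[0,0,0]}]'
python3 t.py
```

```text
time: 20.38
tool_pos: [0.5077, -0.2771, 0.0449]
tool_rot: [0.444, 0.551, 0.443, -0.551]
contact_force: [-0.2, 0.0, -1.8]
gripper_width: 0.224
tq [-0.025  0.007  0.015] Ftool [ 1.8 -0.2 -0. ]
shift cm [ -4.32  -3.63 -45.89] az -102.29 turn x deg -36.39254598966983 tilt 0.03 q6 1.157 t 20.38 tcp [ 0.5077 -0.2771  0.0449] F [-0.17  0.04 -1.84] w 0.224
```

Now 0.0449, so the prongs are in the slot. One more small step to touch the rest, then release.

```bash
python3 -m inch '[{"fingers":-1,"delta_pos":[0.1,0,0],"twist":[0,0,0]},{"fingers":-1,"delta_pos":[0,0,0],"twist":[0,0,0]}]'
python3 -m inch '[{"fingers":-1,"delta_pos":[0.05,0,0],"twist":[0,0,0]},{"fingers":-1,"delta_pos":[0,0,0],"twist":[0,0,0]}]'
python3 t.py
```

```text
time: 20.62
tool_pos: [0.5077, -0.2771, 0.0449]
tool_rot: [-0.444, -0.551, -0.444, 0.551]
contact_force: [-3.7, 1.9, 5.9]
gripper_width: 0.227
time: 20.88
tool_pos: [0.5077, -0.2772, 0.0449]
tool_rot: [-0.444, -0.551, -0.444, 0.551]
contact_force: [-4.9, 1.7, 8.3]
gripper_width: 0.228
tq [ 0.524  0.677 -0.019] Ftool [-8.3 -5.2 -0.6]
shift cm [ -4.31  -3.62 -45.9 ] az -102.28 turn x deg -36.380097355778545 tilt 0.02 q6 1.157 t 20.88 tcp [ 0.5077 -0.2772  0.0449] F [-4.92  1.67  8.26] w 0.228
```

```bash
python3 -m inch '[{"fingers":-1,"delta_pos":[-0.13,0,0],"twist":[0,0,0]},{"fingers":0.0,"delta_pos":[0,0,0],"twist":[0,0,0]},{"fingers":0.0,"delta_pos":[0,0,0],"twist":[0,0,0]},{"fingers":0.0,"delta_pos":[0,0,0],"twist":[0,0,0]},{"fingers":0.0,"delta_pos":[0,0,0],"twist":[0,0,0]}]'
python3 -m inch '[{"fingers":0.0,"delta_pos":[-1,0,0],"twist":[0,0,0]},{"fingers":0.0,"delta_pos":[-2,0,0],"twist":[0,0,0]},{"fingers":0.0,"delta_pos":[-4,0,0],"twist":[0,0,0]},{"fingers":0.0,"delta_pos":[-5,0,0],"twist":[0,0,0]},{"fingers":0.0,"delta_pos":[-5,0,0],"twist":[0,0,0]}]'
python3 -m inch '[{"fingers":0.0,"delta_pos":[0,0,0],"twist":[0,0,0]},{"fingers":0.0,"delta_pos":[0,0,0],"twist":[0,0,0]},{"fingers":0.0,"delta_pos":[0,0,0],"twist":[0,0,0]}]'
python3 - <<'E'
from h import *
togo([.5077,-.2768,.065],77.8)
f=grab('wrist','z3.png');c=cloud(f)
for lo,hi in ((.01,.025),(.027,.034),(.07,.09)):
    p=c.reshape(-1,3);q=p[(p[:,2]>lo)&(p[:,2]<hi)&(np.hypot(p[:,0]-.508,p[:,1]+.276)<.07)]
    r=cv2.minAreaRect((q[:,:2]*1000).astype(np.float32));print(lo,hi,len(q),np.round(r[0],1),np.round(r[1],1),round(r[2],1),np.median(q[:,2]).round(4))
f=grab('scene','z1.png');c=cloud(f)
for n,(a,b,t,d) in {'target':(130,180,150,200),'mouse':(130,180,245,297),'block':(415,445,258,282)}.items():
    p=c[t:d,a:b].reshape(-1,3);p=p[~np.isnan(p[:,0])];q=p[p[:,2]>(.06 if n=='block' else .02)]
    print(n,q.min(0).round(3),q.max(0).round(3),np.median(q,0).round(3))
im=cv2.imread('pics/ring2.png',0).astype(float);P=[]
for x,y in [(173,69),(75,152),(96,274),(214,317),(311,236),(288,115)]:
    r=14;w=im[y-r:y+r+1,x-r:x+r+1];m=np.clip(np.median(im[y-26:y+27,x-26:x+27])-25-w,0,None)
    yy,xx=np.mgrid[-r:r+1,-r:r+1];P.append((x+(m*xx).sum()/m.sum(),-(y+(m*yy).sum()/m.sum())))
d=np.array(P);d-=d.mean(0);a=np.degrees(np.arctan2(d[:,1],d[:,0]))%60;print('ring ang',a.round(1),'travel rad',np.radians(24.1+60-a.mean()).round(3))
E
```

```text
time: 21.5
tool_pos: [0.5076, -0.2771, 0.0446]
tool_rot: [0.444, 0.551, 0.444, -0.551]
contact_force: [-0.5, -0.0, 0.3]
gripper_width: 0.501
time: 22.12
tool_pos: [0.5077, -0.2771, 0.2181]
tool_rot: [0.444, 0.551, 0.443, -0.55]
contact_force: [0.9, -0.0, -0.4]
gripper_width: 0.503
time: 22.5
tool_pos: [0.5068, -0.2765, 0.213]
tool_rot: [-0.443, -0.55, -0.445, 0.551]
contact_force: [-1.0, -0.3, -0.6]
gripper_width: 0.497
shift cm [14.8   0.13  0.03] az -102.29 turn x deg -0.0929192955075564 tilt 0.16 q6 1.157 t 22.5 tcp [ 0.5068 -0.2765  0.213 ] F [-0.96 -0.35 -0.61] w 0.497
0.01 0.025 2838 [ 507.8 -278.5] [ 51.2 110.3] 77.6 0.0205
0.027 0.034 288 [ 535.4 -283.8] [22.6 15.9] 77.6 0.0303
0.07 0.09 1137 [ 507.6 -277.6] [19.8 51.6] 77.2 0.0782
target [ 0.443 -0.443  0.02 ] [ 0.461 -0.36   0.104] [ 0.453 -0.4    0.064]
mouse [ 0.628 -0.4    0.02 ] [ 0.725 -0.331  0.038] [ 0.682 -0.363  0.031]
block [0.637 0.153 0.06 ] [0.675 0.19  0.075] [0.66  0.168 0.07 ]
ring ang [39.3 40.4 39.7 40.  39.7 40. ] travel rad 0.773
```

View pics/z3.png

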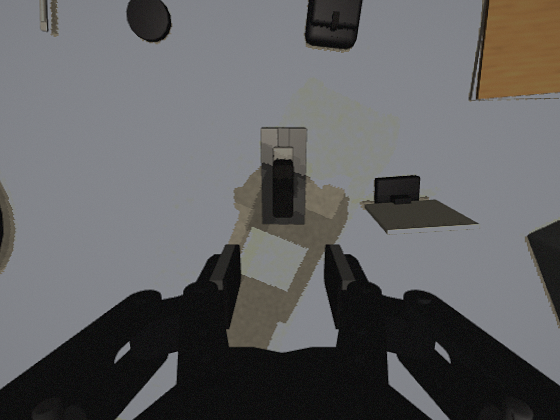

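View pics/z1.png

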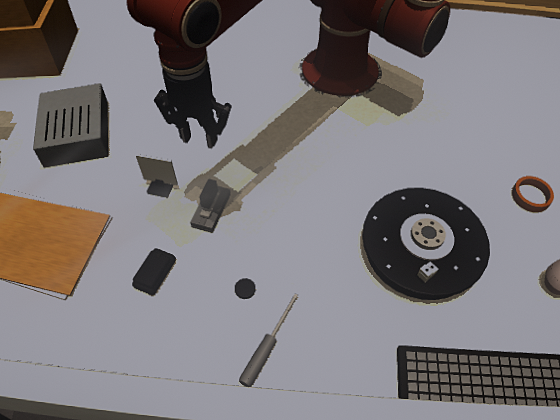

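The spanner is within 1 mm of the middle of its rest, at the right height and upright. The bystanders haven't moved. The ring travelled 0.773 rad and its start was at least 0, so it is above 0.75. Handing in.

```bash
python3 -c "
from plant import manip
print(manip.job_done())"
```

```text
the job is handed in; nothing more can be done
None
```

The ring is tightened to its stop and the spanner is back in its rest. The job was handed in at about 22.6 s of the 64 s allowed; no verdict was reported.

**Seating:** I found the holes with the cameras. The first touch landed on the hole edges at about 15 N, so I eased off and shifted 0.7 mm. The prongs then dropped in with no force. The head bar seated at the predicted height with about 9 N of press.

**Tightening:** I turned the ring clockwise at about 0.15–0.25 N m until the moment jumped to 0.7 N m. I took one more 1° step at that level, then eased off and lifted the spanner out.

**Last checks:**
- **Ring:** the camera measured 0.773 rad of travel. As the ring started at 0 or more, it stands above 0.75, consistent with the 0.8 stop. While easing off, the moment briefly reached −0.16 N m. A wrist picture then showed the ring had not been dragged back.
- **Spanner:** it is upright and released, within about 1 mm of the middle of the rest, with the grip top at 78 mm as before. The gripper is clear of everything.
- **Scan sample, target and mouse:** each was within 2 mm of where it was measured at the start.

**Disagreements:** the scene and side cameras differed by about 2 mm on the ring centre, and the three cameras by up to 3 mm on the spanner, so I aligned over the ring with the wrist camera.

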